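# Tuck the scissor case shut

### The arm

A 7-joint arm with a two-finger parallel gripper is mounted at the origin on the work surface. World frame = base frame: x ahead of the robot, y to its left, z up, the work surface at z = 0. Lengths are in mm, angles in rad, forces in N, time in s.
With the tool pointing down it reaches from about 400 to 875 mm from the base axis. Payload 4.4 kg.
Tool frame: the origin (TCP) lies at the very end of the fingers, on their centre line; the grasp point (between the pads) lies 19 mm behind it; z points along the fingers, y is the direction in which the jaws open and shut (so a half turn about z gives the same grasp; the last joint's range is limited). The gripper opens to 85 mm and grips with 20 to 120 N. Pads are 22 mm wide; open, the fingers measure 114 mm over their backs; the gripper's body (76 mm by 85 mm) begins 54 mm behind the grasp point. The pads swing forward as they close: fully open they stand 13 mm farther back than shut.
Start: joints at [-1.343, 0.628, 0.038, 1.517, -0.027, 0.996, -0.02], TCP at [188.21, 622.169, 231.313] pointing down, gripper open.
Joint ranges: [-3.06, 3.06], [-0.37, 2.12], [-1.25, 1.32], [0.18, 2.47], [-1.1, 4.24], [0.23, 1.98], [-2.94, 2.94]. Speed limits (rad/s): [2.57, 2.57, 3.14, 3.14, 3.14, 3.14, 3.14].

### API

Orientations are given as [roll, pitch, yaw] about the fixed x, y, z axes, in that order (R = Rz(yaw) Ry(pitch) Rx(roll)).
In Python, from cell import read_state, get_image, calibration, finish_job gives the robot as it stands. The module is installed in compiled form; this text tells all that it offers.
- The arm moves only by the tool apply_moves, never from a script. Its argument "increments" is a list of rows, each an object of numbers: "tx", "ty", "tz": the shift along the world's x, y, z in m; "rx", "ry", "rz": the turn, a rotation vector about the world's x, y, z in units of 5 degrees (1.0 is 5 degrees); "claw": the finger opening in m, from 0 to 0.0854. In form: [{"tx": .., "ty": .., "tz": .., "rx": .., "ry": .., "rz": .., "claw": ..}, ...]. A call has 1 to 12 rows; each row is the pose to reach, as a shift and turn from the pose commanded when the call began; what a row does not reach only later rows make up. A row lasts 1/10 s, in which the tool goes at most 50 mm and 8.59 degrees, less where a joint would pass 70% of its speed; a pose out of reach is approached as far as the arm can. A call with a gripper value outside its range is refused whole. The fingers move at their own pace and stop on an object; the grip force is fixed at half the most. Time passes only in rows, so rows that repeat a pose let the fingers close. It gives the time, the measured TCP pose, the force and the opening at its end, in the units of the state.
- read_state(): the state, without advancing time (a new reading comes with each control period).
- get_image(name): name is "scene" or "side" or "wrist"; returns the picture (384x512x3 uint8, red, green, blue); there is no depth.
- calibration(name): a dict with "camera_matrix" (3x3 intrinsics, pixels), "distortion" ([k1, k2, p1, p2, k3] as OpenCV has them; the pictures are not rectified), "origin" and "attitude" of the camera in the world. Camera axes: x right, y up, looking along -z (the intrinsics and any distortion apply to the point x, -y, -z); pixel columns grow to the right and rows downward; lengths in mm; the calibration is good to about 2 mm. A picture is of the moment at which its call begins: read the wrist's pose just before it. calibration takes no time and is no camera call; for the wrist camera it gives the pose at the moment of the call.
- finish_job(): hands the job in, once; it reports no verdict.
The state is a dict: "clock": time; "qpos": joint angles; "qd": joint speeds; "tau": joint torques, N m; "eef_pos": TCP position; "tool_rot": TCP orientation; "force": force on the tool from outside, world axes, zero at the start; "torque": the same for the moment, N m; "width": finger opening in mm.
Only numpy, scipy, OpenCV 4.12 (cv2) and the standard library are available. Lean on these libraries where they do the work, as an engineer would, in place of code of your own. Each camera call takes 0.05 s, during which the arm holds its last target. There are 200 camera calls.

### The job

Close the hairdresser's scissor case for packing: bend the tongue on the cover's edge inwards, fold the cover over, and tuck the tongue's edge well in beneath the metal strap across the front, with the cover pressed down flat, so that the case stays shut by itself when you take your hand away. Do it only by pushing and pressing with the fingertips, without heavy force: take nothing between the fingers and lift nothing, leave the scissors in their tray and the case about where it stands, and do not disturb the other things around it.

Things in the scene. Friction and masses are not known exactly. Their poses are not given: they have to be found in the camera images.
- case: Scissor case: flat grey plastic box, 166 mm back to front (own x), 190 wide (y), 32 high, about 1 kg, loose on rubber feet. Origin: centre of the underside, z up; own -x points from the hinged back edge to the front. Back part: open tray with blue lining and the shears. Front 54 mm (x -84 to -30 mm): flat solid deck, its top 32 mm above the table, level with the rim.
- cover (a joint): Angle of the black cover (stiff plate, blue lining inside, 100 mm hinge to crease, 184 wide, 2.5 thick, underside on the hinge line): 0 = shut, flat on the rim, reaching along the case's -x; pi/2 upright; 2.2 stop, leaning back. Starts at 1.7 to 2.05. Stiff sprung crease: stays put when well open, but from shut springs up about 0.3 rad unless the strap holds it. Shutting takes about 2 N near the crease.
- tongue (a joint): Angle of the tongue, a stiff black plate on the cover's free edge: 45 mm long, 92 wide (80 in its outer half), 2.5 thick. 0 = in plane with the cover, positive = bent to the inside of the case (down when shut), 1.4 = stop. Starts at 0.05 to 0.5. Stays as bent; bending takes about 0.3 N at its edge, far less than moving the cover.
- hinge_line (a point): Middle of the cover's hinge line at the back of the case, case x = +73 mm, 32 mm above the table. The cover turns about this line, which runs along the case's y.
- cover_middle (a point): Middle of the cover plate, on its inner (under) face, 50 mm from the hinge line. Its own -x points along the cover to the crease, its z out of the cover's outer face.
- crease (a point): Middle of the crease between cover and tongue, on the inner (under) face, 100 mm from the hinge line. Its own -x points along the tongue to the free edge, its z out of the tongue's outer face. Pressing the cover down near the crease straightens a bent tongue whose edge stands on the deck, and slides the edge forward.
- tongue_edge (a point): Middle of the tongue's free edge, on the inner (under) face, 45 mm from the crease. Shut flat it lies at case x = -72 mm, 9 mm under the strap. With the tongue bent less than about 1.0 rad it comes down on top of the strap as the cover is folded over; bent 1.1 or more, it comes down on the bare deck between tray and strap.
- strap_edge (a point): Middle of the strap's underside at its edge towards the hinge: case x = -63, 37.5 mm above the table. Aluminium strap lying along y over the deck, 118 mm long, 20 wide (x -83 to -63), 3 thick, fixed at both ends; the slot below it is 5.5 mm high (z 32 to 37.5) and 102 wide. This edge is flared up, to x = -58.5, z = 42 mm.
- shears: Bystander: steel hairdressing scissors, about 160 x 50 mm, up to 10 mm high, lying loose in the case's tray. Origin on the underside near the pivot.
- comb: Bystander: black comb, 180 x 33 x 5 mm, lying on the table just in front of the case. Origin at the centre of its underside.
- guard: Bystander: black clipper guard, 44 x 46 x 29 mm, on the table beside the case. Origin at the centre of its underside.
- hair_clip: Bystander: aluminium sectioning clip, 90 x 14 x 14 mm, on the table on the other side of the case. Origin at the centre of its underside.
- clipper: Bystander: black hair clipper with a steel blade, 190 x 46 x 40 mm, lying on the table. Origin at the centre of its underside.
- round_brush: Bystander: round hairbrush, 230 mm long, 48 mm thick, lying on the table. Origin on its underside near the middle.
- mug: Bystander: white mug, 80 mm across, 92 mm high. Origin at the centre of its underside.
- spray_can: Bystander: spray can, 52 mm across, 190 mm high. Origin at the centre of its underside.

How it is judged:
By the outcome, as a careful person would: the job done as asked, in the order asked, and still so for the second after the job is handed in, with the robot touching nothing.
It also fails if it takes over 48 s, if anything falls off the work surface, if the arm or the gripper's body presses on something with over 40 N, if the wrist force passes 120 N, or if a joint passes its speed limit or range.

## Working session

There is one attempt and no reset: what is moved stays moved. The work goes in short steps, Python scripts to look and compute and a tool call to move; the robot and the scene stay as the last step left them, time stands still between calls to the robot, and variables do not carry over. Pictures are saved under pics/ and viewed, about 8 in all and at most 12, crops included, and the job is handed in when it is done.

Besides the shell and the picture viewer there is one more tool, called in YAML: its name, and indented under it one key for each argument. apply_moves: Moves the arm, as the interface text tells. Its arguments: {"type":"object","properties":{"increments":{"type":"array"}},"required":["increments"]}

```bash
mkdir -p pics; ls
python3 - <<'E'
from cell import *
import cv2,numpy as np
for n in ("scene","side"):
    im=get_image(n); cv2.imwrite(f"pics/{n}0.png",im[:,:,::-1])
    c=calibration(n); print(n,{k:np.round(v,3).tolist() for k,v in c.items()})
s=read_state(); print({k:np.round(v,3).tolist() for k,v in s.items()})
E
```

```text
pics
scene {'camera_matrix': [[466.642, 0.0, 260.278], [0.0, 466.642, 186.703], [0.0, 0.0, 1.0]], 'distortion': [-0.164, 0.0, 0.0, 0.0, 0.0], 'origin': [1434.508, 243.571, 652.053], 'attitude': [0.982, -0.002, 1.808]}
side {'camera_matrix': [[381.916, 0.0, 257.758], [0.0, 381.916, 191.37], [0.0, 0.0, 1.0]], 'distortion': [-0.047, 0.0, 0.0, 0.0, 0.0], 'origin': [542.083, -624.686, 745.377], 'attitude': [0.767, 0.016, -0.07]}
{'clock': 0.1, 'qpos': [-1.343, 0.629, 0.038, 1.518, -0.027, 0.996, -0.02], 'qd': [0.0, -0.002, 0.001, -0.002, -0.0, 0.001, 0.001], 'tau': [0.003, -56.454, 1.23, -19.398, 0.011, 0.005, 0.0], 'eef_pos': [188.022, 621.607, 230.454], 'tool_rot': [-3.14, 0.0, 2.848], 'force': [0.03, -0.21, -0.249], 'torque': [0.018, 0.025, 0.006], 'width': 85.503}
```

View pics/scene0.png

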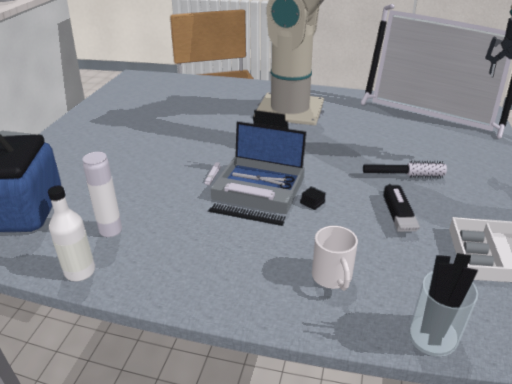

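View pics/side0.png

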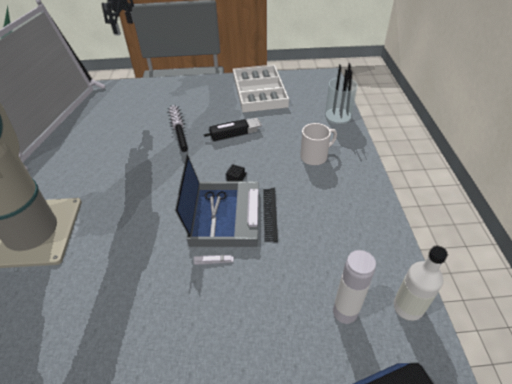

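Run:
```python
import cv2
a=cv2.imread("pics/scene0.png")[100:230,200:330]; b=cv2.imread("pics/side0.png")[150:280,165:295]
f=lambda i:cv2.resize(i,None,fx=4,fy=4,interpolation=cv2.INTER_CUBIC)[:, :]
cv2.imwrite("pics/cropA.png",f(a)); cv2.imwrite("pics/cropB.png",f(b))
cv2.imwrite("pics/cropAB.png",cv2.resize(cv2.hconcat([a,b]),(800,400),interpolation=cv2.INTER_CUBIC))
```

```text
(no output)
```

View pics/cropA.png

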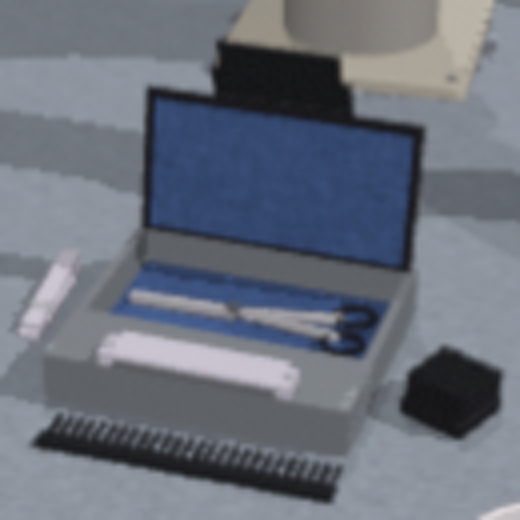

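View pics/cropB.png

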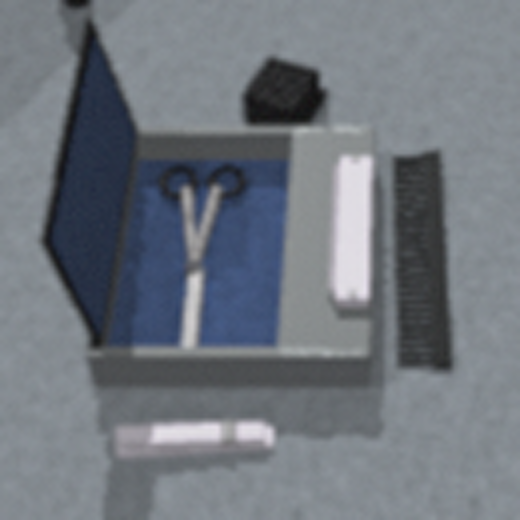

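```bash
cat > h.py <<'E'
import numpy as np, cv2
from scipy.spatial.transform import Rotation as R
from scipy.optimize import least_squares
from cell import calibration, get_image, read_state
def proj(c,P):
    P=np.atleast_2d(P).astype(float)
    q=(P-c["origin"])@R.from_euler("xyz",c["attitude"]).as_matrix()
    q=q*[1,-1,-1]
    return cv2.projectPoints(q,np.zeros(3),np.zeros(3),np.array(c["camera_matrix"]),np.array(c["distortion"]))[0][:,0]
def case2w(p,P):   # p=[x,y,yaw]
    c,s=np.cos(p[2]),np.sin(p[2]); P=np.atleast_2d(P).astype(float)
    return np.c_[p[0]+c*P[:,0]-s*P[:,1],p[1]+s*P[:,0]+c*P[:,1],P[:,2]]
def cov(phi,r,y,n=0):   # point on cover: r from hinge, n out of the outer face
    return np.array([73-r*np.cos(phi)+n*np.sin(phi),y,32+r*np.sin(phi)+n*np.cos(phi)])
def tong(phi,t,s,y,n=0):
    a=phi-t
    return cov(phi,100,y)+np.array([-s*np.cos(a)+n*np.sin(a),0,s*np.sin(a)+n*np.cos(a)])
E
cat > fit0.py <<'E'
from h import *
S=calibration("scene");D=calibration("side")
f=lambda U,o:(np.array(U)+.5)/4-.5+o
A=[((150,88),lambda q,t:cov(q,100,92)),((424,127),lambda q,t:cov(q,100,-92)),((411,269),lambda q,t:cov(q,0,-92)),((140,230),lambda q,t:cov(q,0,92)),
((222,40),lambda q,t:tong(q,t,45,40)),((340,60),lambda q,t:tong(q,t,45,-40)),
((45,358),lambda q,t:[-83,95,32]),((352,405),lambda q,t:[-83,-95,32]),((47,403),lambda q,t:[-83,95,3]),((347,455),lambda q,t:[-83,-95,3])]
B=[((92,350),lambda q,t:[83,95,32]),((370,352),lambda q,t:[-83,95,32]),((368,130),lambda q,t:[-83,-95,32]),((138,133),lambda q,t:[83,-95,32]),
((90,25),lambda q,t:cov(q,100,-92)),((45,240),lambda q,t:cov(q,100,92))]
def res(p):
    r=[]
    for c,L,o in ((S,A,(200,100)),(D,B,(165,150))):
        W=case2w(p[:3],[g(p[3],p[4]) for _,g in L]); r.append(proj(c,W)-[f(u,o) for u,_ in L])
    return np.vstack(r).ravel()
s=least_squares(res,[450,0,3.1,1.8,.3],loss="soft_l1")
print(s.x.round(3)); print(s.fun.reshape(-1,2).round(1).tolist())
p=s.x
for n,P in dict(hinge=[73,0,32],crease=cov(p[3],100,0),edge=tong(p[3],p[4],45,0),strap=[-63,0,37.5],front=[-83,0,0]).items(): print(n,case2w(p,P).round(1))
E
python3 fit0.py
```

```text
[492.122  13.013   3.077   1.751  -0.926]
[[-1.8, -0.8], [-0.1, -0.7], [-0.4, 1.4], [-0.7, 0.2], [4.2, 0.3], [4.8, -0.7], [-0.6, -0.5], [0.1, 1.8], [-0.4, -1.8], [0.9, -0.5], [-0.7, 1.7], [1.0, 0.3], [1.0, -1.5], [-3.5, -1.3], [-0.1, -1.6], [0.6, 0.5]]
hinge [[419.3  17.8  32. ]]
crease [[401.3  18.9 130.4]]
edge [[361.2  21.5 150.5]]
strap [[555.    8.9  37.5]]
front [[574.9   7.6   0. ]]
```

```bash
sed -i 's/s=least_squares.*/s=least_squares(res,[490,13,3.08,1.8,.35],loss="soft_l1",bounds=([300,-200,2,1.6,0],[700,200,4,2.15,.6]))/' fit0.py; python3 fit0.py
```

```text
[4.9284e+02 1.3880e+01 3.0680e+00 1.7680e+00 4.8500e-01]
[[-1.0, -0.9], [0.6, -0.5], [0.0, 1.8], [-0.1, 0.3], [-1.4, 0.2], [0.4, -0.5], [-0.5, -0.5], [-0.0, 2.2], [-0.3, -1.8], [0.8, -0.1], [-0.7, 1.1], [0.9, 0.2], [1.6, -1.5], [-2.9, -1.7], [-0.0, -1.9], [-0.1, -0.0]]
hinge [[420.   19.3  32. ]]
crease [[400.5  20.7 130.1]]
edge [[413.2  19.8 173.2]]
strap [[555.7   9.2  37.5]]
front [[575.6   7.7   0. ]]
```

apply_moves:
  increments:
    - {"tx": 0.04, "ty": -0.03, "tz": 0.05, "rz": 0.5, "claw": 0}
    - {"tx": 0.06, "ty": -0.08, "tz": 0.08, "rz": 1, "claw": 0}
    - {"tx": 0.08, "ty": -0.13, "tz": 0.08, "rz": 1.5, "claw": 0}
    - {"tx": 0.1, "ty": -0.18, "tz": 0.08, "rz": 2, "claw": 0}
    - {"tx": 0.12, "ty": -0.23, "tz": 0.08, "rz": 2.52, "claw": 0}
    - {"tx": 0.15, "ty": -0.28, "tz": 0.08, "rz": 2.52, "claw": 0}
    - {"tx": 0.17, "ty": -0.33, "tz": 0.08, "rz": 2.52, "claw": 0}
    - {"tx": 0.19, "ty": -0.38, "tz": 0.08, "rz": 2.52, "claw": 0}
    - {"tx": 0.21, "ty": -0.43, "tz": 0.08, "rz": 2.52, "claw": 0}
    - {"tx": 0.21, "ty": -0.48, "tz": 0.08, "rz": 2.52, "claw": 0}
    - {"tx": 0.21, "ty": -0.53, "tz": 0.08, "rz": 2.52, "claw": 0}
    - {"tx": 0.21, "ty": -0.58, "tz": 0.08, "rz": 2.52, "claw": 0}

```text
$.increments[0]: bad value
```

apply_moves:
  increments:
    - {"tx": 0.02, "ty": -0.02, "tz": 0.04, "rx": 0.0, "ry": 0.0, "rz": 0.5, "claw": 0.001}
    - {"tx": 0.04, "ty": -0.06, "tz": 0.06, "rx": 0.0, "ry": 0.0, "rz": 1.0, "claw": 0.001}

```text
clock: 0.3
eef_pos: [227.5, 564.6, 292.3]
tool_rot: [3.138, -0.0, 2.941]
force: [1.3, 0.5, 0.2]
width: 59.1
```

apply_moves:
  increments:
    - {"tx": 0.02, "ty": -0.045, "tz": 0.0, "rx": 0.0, "ry": 0.0, "rz": 0.5, "claw": 0.0}
    - {"tx": 0.04, "ty": -0.09, "tz": 0.0, "rx": 0.0, "ry": 0.0, "rz": 1.0, "claw": 0.0}
    - {"tx": 0.06, "ty": -0.135, "tz": 0.01, "rx": 0.0, "ry": 0.0, "rz": 1.52, "claw": 0.0}
    - {"tx": 0.08, "ty": -0.18, "tz": 0.01, "rx": 0.0, "ry": 0.0, "rz": 1.52, "claw": 0.0}
    - {"tx": 0.1, "ty": -0.225, "tz": 0.01, "rx": 0.0, "ry": 0.0, "rz": 1.52, "claw": 0.0}
    - {"tx": 0.12, "ty": -0.27, "tz": 0.01, "rx": 0.0, "ry": 0.0, "rz": 1.52, "claw": 0.0}
    - {"tx": 0.14, "ty": -0.315, "tz": 0.01, "rx": 0.0, "ry": 0.0, "rz": 1.52, "claw": 0.0}
    - {"tx": 0.16, "ty": -0.36, "tz": 0.01, "rx": 0.0, "ry": 0.0, "rz": 1.52, "claw": 0.0}
    - {"tx": 0.18, "ty": -0.405, "tz": 0.01, "rx": 0.0, "ry": 0.0, "rz": 1.52, "claw": 0.0}
    - {"tx": 0.18, "ty": -0.45, "tz": 0.01, "rx": 0.0, "ry": 0.0, "rz": 1.52, "claw": 0.0}
    - {"tx": 0.18, "ty": -0.495, "tz": 0.01, "rx": 0.0, "ry": 0.0, "rz": 1.52, "claw": 0.0}
    - {"tx": 0.18, "ty": -0.54, "tz": 0.01, "rx": 0.0, "ry": 0.0, "rz": 1.52, "claw": 0.0}

```text
clock: 1.5
eef_pos: [407.8, 20.3, 301.2]
tool_rot: [-3.142, -0.0, 3.068]
force: [0.4, -0.2, -0.1]
width: 0.4
```

apply_moves:
  increments:
    - {"tx": -0.02, "ty": 0.0, "tz": 0.0, "rx": 0.0, "ry": 0.0, "rz": 0.0, "claw": 0.0}
    - {"tx": -0.03, "ty": 0.0, "tz": 0.0, "rx": 0.0, "ry": 0.0, "rz": 0.0, "claw": 0.0}

```text
clock: 1.7
eef_pos: [376.6, 21.0, 301.0]
tool_rot: [-3.142, -0.002, 3.064]
force: [0.1, 0.3, 0.3]
width: 0.1
```

Run:
```python
from h import *
s=read_state(); print(s["qpos"],s["eef_pos"],s["tool_rot"],s["clock"])
cv2.imwrite("pics/w1.png",get_image("wrist")[:,:,::-1]); c=calibration("wrist"); print(c["origin"],c["attitude"])
```

```text
[-0.30729694  0.1412537   0.20390091  2.10940073 -0.03682538  0.8958602
  1.41117829] [376.56798726  20.95770008 301.0135889 ] [-3.14151691e+00 -1.71658008e-03  3.06428105e+00] 1.7
[301.69664701  27.93341029 444.13939956] [-0.29161572 -0.00181493  1.49675694]
```

View pics/w1.png

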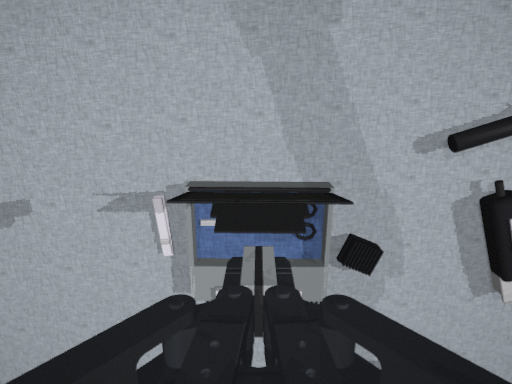

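```bash
cat > fit1.py <<'E'
from h import *
S=dict(camera_matrix=calibration("wrist")["camera_matrix"],distortion=calibration("wrist")["distortion"],origin=np.array([301.697,27.933,444.139]),attitude=[-0.29161572,-0.00181493,1.49675694])
exec(open("fit0.py").read().split("def res")[0].replace('S=cal','S0=cal').replace("from h import *",""))
W=[((169,203),lambda q,t:cov(q,100,92,1)),((352,203),lambda q,t:cov(q,100,-92,1)),((215,232),lambda q,t:tong(q,t,45,40)),((306,233),lambda q,t:tong(q,t,45,-40)),
((190,183),lambda q,t:[83,95,32]),((331,183),lambda q,t:[83,-95,32]),((195,265),lambda q,t:[-30,84,32]),((325,265),lambda q,t:[-30,-84,32])]
def res(p):
    r=[]
    for c,L,g0 in ((S0,A,lambda u:f(u,(200,100))),(D,B,lambda u:f(u,(165,150))),(S,W,lambda u:u)):
        r.append(proj(c,case2w(p[:3],[g(p[3],p[4]) for _,g in L]))-[g0(u) for u,_ in L])
    return np.vstack(r).ravel()
s=least_squares(res,[490,13,3.08,1.8,.35],loss="soft_l1",bounds=([300,-200,2,1.6,0],[700,200,4,2.15,.6]))
p=s.x
print(p.round(3)); print(s.fun.reshape(-1,2)[16:].round(1).tolist(), s.fun.reshape(-1,2)[:16].round(1).tolist())
for n,P in dict(hinge=[73,0,32],crease=cov(p[3],100,0),edge=tong(p[3],p[4],45,0),strap=[-63,0,37.5],front=[-83,0,0]).items(): print(n,case2w(p,P).round(1))
E
python3 fit1.py
```

```text
[4.87758e+02 1.51050e+01 3.06200e+00 1.73500e+00 4.44000e-01]
[[-3.5, -0.2], [0.8, 0.8], [-1.7, 0.5], [-0.7, -0.1], [-6.0, 2.7], [2.5, 3.5], [1.9, 1.0], [-5.4, 1.5]] [[-0.1, -1.4], [1.3, -0.9], [0.9, 1.0], [1.1, -0.7], [-0.6, -0.4], [1.2, -1.0], [0.6, -1.8], [0.7, 1.1], [0.8, -3.1], [1.5, -1.3], [-3.1, 0.7], [-1.6, 0.1], [-0.1, -1.6], [-4.5, -2.0], [-0.5, -2.5], [-1.1, -0.7]]
hinge [[415.   20.9  32. ]]
crease [[398.7  22.2 130.7]]
edge [[411.1  21.2 173.9]]
strap [[550.6  10.1  37.5]]
front [[570.5   8.5   0. ]]
```

apply_moves:
  increments:
    - {"tx": -0.006, "ty": 0.0, "tz": -0.045, "rx": 0.0, "ry": 0.0, "rz": 0.0, "claw": 0.0}
    - {"tx": -0.006, "ty": 0.0, "tz": -0.09, "rx": 0.0, "ry": 0.0, "rz": 0.0, "claw": 0.0}
    - {"tx": -0.006, "ty": 0.0, "tz": -0.13, "rx": 0.0, "ry": 0.0, "rz": 0.0, "claw": 0.0}
    - {"tx": -0.006, "ty": 0.0, "tz": -0.133, "rx": 0.0, "ry": 0.0, "rz": 0.0, "claw": 0.0}

```text
clock: 2.15
eef_pos: [369.5, 23.1, 165.2]
tool_rot: [-3.14, -0.008, 3.07]
force: [-0.3, 0.1, 0.5]
width: 0.1
```

apply_moves:
  increments:
    - {"tx": 0.01, "ty": 0.0, "tz": 0.0, "rx": 0.0, "ry": 0.0, "rz": 0.0, "claw": 0.0}
    - {"tx": 0.018, "ty": 0.0, "tz": 0.0, "rx": 0.0, "ry": 0.0, "rz": 0.0, "claw": 0.0}
    - {"tx": 0.024, "ty": 0.0, "tz": -0.002, "rx": 0.0, "ry": 0.0, "rz": 0.0, "claw": 0.0}
    - {"tx": 0.03, "ty": 0.0, "tz": -0.005, "rx": 0.0, "ry": 0.0, "rz": 0.0, "claw": 0.0}
    - {"tx": 0.035, "ty": 0.0, "tz": -0.008, "rx": 0.0, "ry": 0.0, "rz": 0.0, "claw": 0.0}
    - {"tx": 0.04, "ty": 0.0, "tz": -0.011, "rx": 0.0, "ry": 0.0, "rz": 0.0, "claw": 0.0}
    - {"tx": 0.044, "ty": 0.0, "tz": -0.014, "rx": 0.0, "ry": 0.0, "rz": 0.0, "claw": 0.0}
    - {"tx": 0.048, "ty": 0.0, "tz": -0.017, "rx": 0.0, "ry": 0.0, "rz": 0.0, "claw": 0.0}
    - {"tx": 0.05, "ty": 0.0, "tz": -0.019, "rx": 0.0, "ry": 0.0, "rz": 0.0, "claw": 0.0}
    - {"tx": 0.05, "ty": 0.0, "tz": -0.019, "rx": 0.0, "ry": 0.0, "rz": 0.0, "claw": 0.0}

```text
clock: 3.15
eef_pos: [422.3, 22.1, 149.0]
tool_rot: [-3.141, -0.0, 3.068]
force: [-1.1, -0.4, 0.4]
width: -0.2
```

Run:
```python
from h import *
a=get_image("scene")[90:220,200:330]; b=get_image("side")[140:270,165:295]
im=cv2.resize(cv2.hconcat([a,b]),(800,400),interpolation=cv2.INTER_CUBIC); cv2.imwrite("pics/t1.png",im[:,:,::-1])
```

```text
(no output)
```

View pics/t1.png

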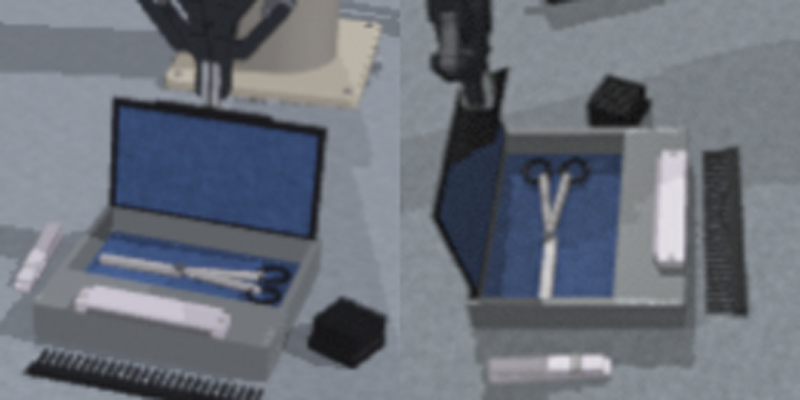

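apply_moves:
  increments:
    - {"tx": 0.002, "ty": 0.0, "tz": -0.003, "rx": 0.0, "ry": 0.0, "rz": 0.0, "claw": 0.0}
    - {"tx": 0.004, "ty": 0.0, "tz": -0.006, "rx": 0.0, "ry": 0.0, "rz": 0.0, "claw": 0.0}
    - {"tx": 0.004, "ty": 0.0, "tz": -0.006, "rx": 0.0, "ry": 0.0, "rz": 0.0, "claw": 0.0}

```text
clock: 3.55
eef_pos: [427.4, 22.2, 143.4]
tool_rot: [3.141, 0.002, 3.068]
force: [0.5, -0.9, 1.8]
width: -0.1
```

apply_moves:
  increments:
    - {"tx": -0.01, "ty": 0.0, "tz": 0.02, "rx": 0.0, "ry": 0.0, "rz": 0.0, "claw": 0.0}
    - {"tx": -0.05, "ty": 0.0, "tz": 0.04, "rx": 0.0, "ry": 0.0, "rz": 0.0, "claw": 0.0}
    - {"tx": -0.056, "ty": 0.0, "tz": 0.02, "rx": 0.0, "ry": 0.0, "rz": 0.0, "claw": 0.0}
    - {"tx": -0.056, "ty": 0.0, "tz": 0.0, "rx": 0.0, "ry": 0.0, "rz": 0.0, "claw": 0.0}

```text
clock: 3.95
eef_pos: [369.5, 22.4, 144.0]
tool_rot: [3.141, 0.002, 3.068]
force: [0.6, 0.7, -0.1]
width: -0.1
```

Run:
```python
from h import *
print(read_state()["eef_pos"])
c=calibration("wrist");w=get_image("wrist");print(c["origin"],c["attitude"])
a=get_image("scene")[90:220,200:330]; b=get_image("side")[140:270,165:295]
im=cv2.resize(cv2.hconcat([a,b]),(800,400),interpolation=cv2.INTER_CUBIC); cv2.imwrite("pics/t2.png",im[:,:,::-1])
cv2.imwrite("pics/w2.png",w[:,:,::-1])
```

```text
[369.52605949  22.409246   144.03987855]
[295.15283033  28.1959837  286.80138836] [-0.29694571 -0.00253641  1.49795462]
```

View pics/t2.png

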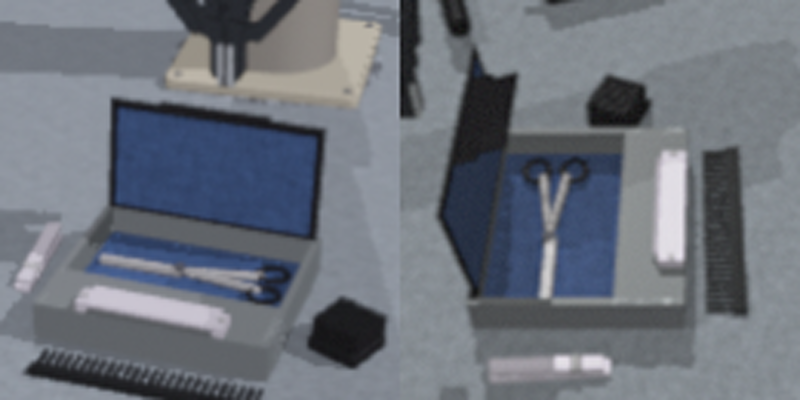

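Run:
```python
from h import *
D=calibration("side");p=[489,14.7,3.065]
g=lambda q:((q-[165,140])*3.077+[400,0]).round(0).tolist()
for phi in (1.72,1.75):
    print(phi,"crease far,near",g(proj(D,case2w(p,[cov(phi,100,-92),cov(phi,100,92)]))))
    for t in (1.0,1.1,1.2,1.3,1.4): print(t,g(proj(D,case2w(p,[tong(phi,t,45,-40),tong(phi,t,45,40)]))))
```

```text
1.72 crease far,near [[469.0, 42.0], [434.0, 213.0]]
1.0 [[499.0, 56.0], [485.0, 130.0]]
1.1 [[503.0, 59.0], [490.0, 133.0]]
1.2 [[507.0, 63.0], [494.0, 137.0]]
1.3 [[510.0, 67.0], [498.0, 141.0]]
1.4 [[513.0, 71.0], [501.0, 145.0]]
1.75 crease far,near [[466.0, 42.0], [430.0, 213.0]]
1.0 [[493.0, 55.0], [480.0, 129.0]]
1.1 [[498.0, 59.0], [485.0, 133.0]]
1.2 [[502.0, 62.0], [489.0, 136.0]]
1.3 [[505.0, 66.0], [493.0, 140.0]]
1.4 [[508.0, 70.0], [496.0, 144.0]]
```

apply_moves:
  increments:
    - {"tx": 0.0, "ty": 0.0, "tz": -0.025, "rx": 0.0, "ry": 0.0, "rz": 0.0, "claw": 0.0}
    - {"tx": 0.01, "ty": 0.0, "tz": -0.025, "rx": 0.0, "ry": 0.0, "rz": 0.0, "claw": 0.0}
    - {"tx": 0.02, "ty": -0.001, "tz": -0.025, "rx": 0.0, "ry": 0.0, "rz": 0.0, "claw": 0.0}
    - {"tx": 0.03, "ty": -0.002, "tz": -0.024, "rx": 0.0, "ry": 0.0, "rz": 0.0, "claw": 0.0}
    - {"tx": 0.04, "ty": -0.003, "tz": -0.023, "rx": 0.0, "ry": 0.0, "rz": 0.0, "claw": 0.0}
    - {"tx": 0.053, "ty": -0.004, "tz": -0.025, "rx": 0.0, "ry": 0.0, "rz": 0.0, "claw": 0.0}
    - {"tx": 0.065, "ty": -0.005, "tz": -0.028, "rx": 0.0, "ry": 0.0, "rz": 0.0, "claw": 0.0}
    - {"tx": 0.078, "ty": -0.006, "tz": -0.034, "rx": 0.0, "ry": 0.0, "rz": 0.0, "claw": 0.0}
    - {"tx": 0.088, "ty": -0.007, "tz": -0.041, "rx": 0.0, "ry": 0.0, "rz": 0.0, "claw": 0.0}
    - {"tx": 0.098, "ty": -0.008, "tz": -0.049, "rx": 0.0, "ry": 0.0, "rz": 0.0, "claw": 0.0}
    - {"tx": 0.107, "ty": -0.008, "tz": -0.059, "rx": 0.0, "ry": 0.0, "rz": 0.0, "claw": 0.0}
    - {"tx": 0.107, "ty": -0.008, "tz": -0.059, "rx": 0.0, "ry": 0.0, "rz": 0.0, "claw": 0.0}

```text
clock: 5.3
eef_pos: [477.9, 14.0, 82.8]
tool_rot: [-3.141, -0.001, 3.068]
force: [-1.1, -1.3, 0.3]
width: 0.1
```

Run:
```python
from h import *
a=get_image("scene")[90:220,200:330]; b=get_image("side")[140:270,165:295]
im=cv2.resize(cv2.hconcat([a,b]),(800,400),interpolation=cv2.INTER_CUBIC); cv2.imwrite("pics/t3.png",im[:,:,::-1])
```

```text
(no output)
```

View pics/t3.png

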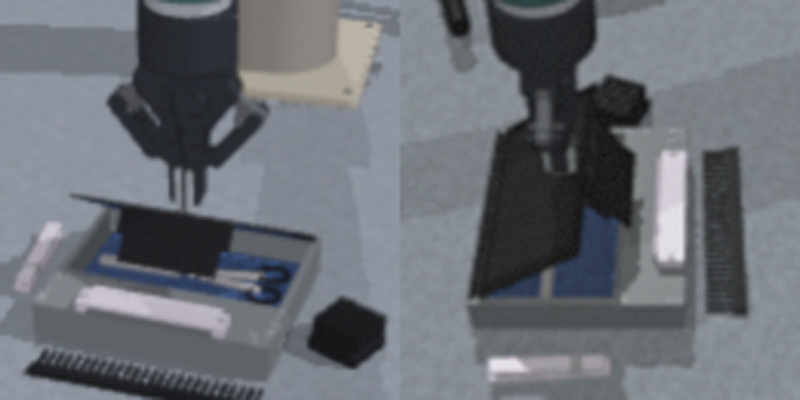

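apply_moves:
  increments:
    - {"tx": 0.004, "ty": 0.0, "tz": -0.006, "rx": 0.0, "ry": 0.0, "rz": 0.0, "claw": 0.0}
    - {"tx": 0.008, "ty": -0.001, "tz": -0.013, "rx": 0.0, "ry": 0.0, "rz": 0.0, "claw": 0.0}
    - {"tx": 0.01, "ty": -0.001, "tz": -0.018, "rx": 0.0, "ry": 0.0, "rz": 0.0, "claw": 0.0}
    - {"tx": 0.012, "ty": -0.001, "tz": -0.022, "rx": 0.0, "ry": 0.0, "rz": 0.0, "claw": 0.0}
    - {"tx": 0.013, "ty": -0.001, "tz": -0.025, "rx": 0.0, "ry": 0.0, "rz": 0.0, "claw": 0.0}
    - {"tx": 0.013, "ty": -0.001, "tz": -0.025, "rx": 0.0, "ry": 0.0, "rz": 0.0, "claw": 0.0}

```text
clock: 6.0
eef_pos: [490.3, 13.1, 58.9]
tool_rot: [-3.141, -0.0, 3.068]
force: [0.3, -0.1, -0.4]
width: 0.2
```

Run:
```python
from h import *
a=get_image("scene")[90:220,200:330]; b=get_image("side")[140:270,165:295]
im=cv2.resize(cv2.hconcat([a,b]),(800,400),interpolation=cv2.INTER_CUBIC); cv2.imwrite("pics/t4.png",im[:,:,::-1])
```

```text
(no output)
```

View pics/t4.png

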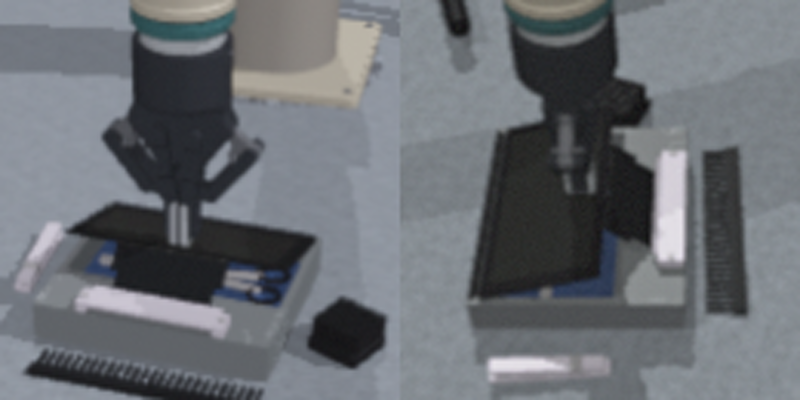

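apply_moves:
  increments:
    - {"tx": 0.001, "ty": 0.0, "tz": -0.003, "rx": 0.0, "ry": 0.0, "rz": 0.0, "claw": 0.0}
    - {"tx": 0.001, "ty": 0.0, "tz": -0.006, "rx": 0.0, "ry": 0.0, "rz": 0.0, "claw": 0.0}
    - {"tx": 0.002, "ty": 0.0, "tz": -0.009, "rx": 0.0, "ry": 0.0, "rz": 0.0, "claw": 0.0}
    - {"tx": 0.003, "ty": 0.0, "tz": -0.012, "rx": 0.0, "ry": 0.0, "rz": 0.0, "claw": 0.0}
    - {"tx": 0.003, "ty": 0.0, "tz": -0.015, "rx": 0.0, "ry": 0.0, "rz": 0.0, "claw": 0.0}
    - {"tx": 0.003, "ty": 0.0, "tz": -0.017, "rx": 0.0, "ry": 0.0, "rz": 0.0, "claw": 0.0}
    - {"tx": 0.003, "ty": 0.0, "tz": -0.017, "rx": 0.0, "ry": 0.0, "rz": 0.0, "claw": 0.0}

```text
clock: 6.8
eef_pos: [493.1, 13.3, 42.0]
tool_rot: [3.141, -0.001, 3.068]
force: [-0.3, 0.4, 0.3]
width: 0.1
```

Run:
```python
from h import *
a=get_image("scene")[90:220,200:330]; b=get_image("side")[140:270,165:295]
im=cv2.resize(cv2.hconcat([a,b]),(800,400),interpolation=cv2.INTER_CUBIC); cv2.imwrite("pics/t5.png",im[:,:,::-1])
```

```text
(no output)
```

View pics/t5.png

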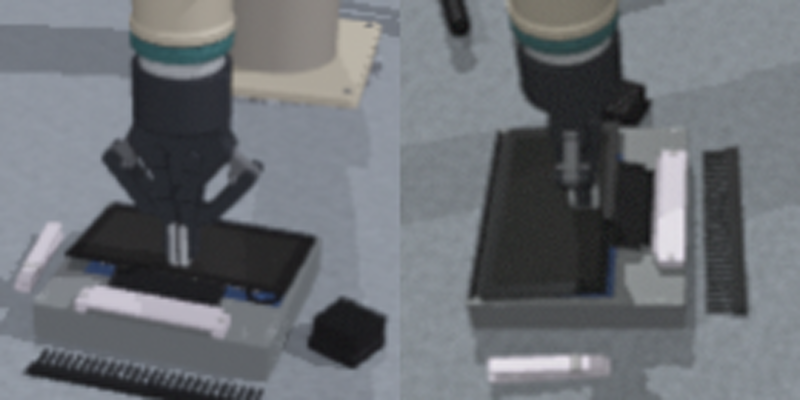

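apply_moves:
  increments:
    - {"tx": 0.001, "ty": 0.0, "tz": -0.003, "rx": 0.0, "ry": 0.0, "rz": 0.0, "claw": 0.0}
    - {"tx": 0.001, "ty": 0.0, "tz": -0.006, "rx": 0.0, "ry": 0.0, "rz": 0.0, "claw": 0.0}
    - {"tx": 0.001, "ty": 0.0, "tz": -0.008, "rx": 0.0, "ry": 0.0, "rz": 0.0, "claw": 0.0}
    - {"tx": 0.001, "ty": 0.0, "tz": -0.009, "rx": 0.0, "ry": 0.0, "rz": 0.0, "claw": 0.0}
    - {"tx": 0.001, "ty": 0.0, "tz": -0.009, "rx": 0.0, "ry": 0.0, "rz": 0.0, "claw": 0.0}

```text
clock: 7.4
eef_pos: [493.2, 13.3, 34.3]
tool_rot: [3.141, -0.001, 3.068]
force: [-4.2, 0.4, 17.1]
width: 0.1
```

apply_moves:
  increments:
    - {"tx": 0.0, "ty": 0.0, "tz": 0.001, "rx": 0.0, "ry": 0.0, "rz": 0.0, "claw": 0.0}
    - {"tx": 0.0, "ty": 0.0, "tz": 0.01, "rx": 0.0, "ry": 0.0, "rz": 0.0, "claw": 0.0}
    - {"tx": 0.02, "ty": -0.001, "tz": 0.015, "rx": 0.0, "ry": 0.0, "rz": 0.0, "claw": 0.0}
    - {"tx": 0.027, "ty": -0.002, "tz": 0.012, "rx": 0.0, "ry": 0.0, "rz": 0.0, "claw": 0.0}
    - {"tx": 0.027, "ty": -0.002, "tz": 0.008, "rx": 0.0, "ry": 0.0, "rz": 0.0, "claw": 0.0}
    - {"tx": 0.027, "ty": -0.002, "tz": 0.005, "rx": 0.0, "ry": 0.0, "rz": 0.0, "claw": 0.0}
    - {"tx": 0.027, "ty": -0.002, "tz": 0.003, "rx": 0.0, "ry": 0.0, "rz": 0.0, "claw": 0.0}
    - {"tx": 0.027, "ty": -0.002, "tz": 0.002, "rx": 0.0, "ry": 0.0, "rz": 0.0, "claw": 0.0}

```text
clock: 8.2
eef_pos: [519.9, 11.1, 34.7]
tool_rot: [-3.141, -0.002, 3.068]
force: [-1.4, 0.2, 1.4]
width: 0.0
```

apply_moves:
  increments:
    - {"tx": 0.0, "ty": 0.0, "tz": -0.001, "rx": 0.0, "ry": 0.0, "rz": 0.0, "claw": 0.0}
    - {"tx": 0.0, "ty": 0.0, "tz": -0.001, "rx": 0.0, "ry": 0.0, "rz": 0.0, "claw": 0.0}
    - {"tx": 0.0, "ty": 0.0, "tz": -0.001, "rx": 0.0, "ry": 0.0, "rz": 0.0, "claw": 0.0}

```text
clock: 8.5
eef_pos: [520.0, 11.2, 34.6]
tool_rot: [3.142, -0.002, 3.068]
force: [-1.7, -0.1, 5.6]
width: 0.3
```

apply_moves:
  increments:
    - {"tx": 0.0, "ty": 0.0, "tz": 0.003, "rx": 0.0, "ry": 0.0, "rz": 0.0, "claw": 0.0}
    - {"tx": 0.0, "ty": 0.0, "tz": 0.03, "rx": 0.0, "ry": 0.0, "rz": 0.0, "claw": 0.0}
    - {"tx": -0.01, "ty": 0.0, "tz": 0.07, "rx": 0.0, "ry": 0.0, "rz": 0.0, "claw": 0.0}
    - {"tx": -0.04, "ty": 0.0, "tz": 0.11, "rx": 0.0, "ry": 0.0, "rz": 0.0, "claw": 0.0}
    - {"tx": -0.07, "ty": 0.0, "tz": 0.15, "rx": 0.0, "ry": 0.0, "rz": 0.0, "claw": 0.0}
    - {"tx": -0.1, "ty": 0.0, "tz": 0.19, "rx": 0.0, "ry": 0.0, "rz": 0.0, "claw": 0.0}
    - {"tx": -0.1, "ty": 0.0, "tz": 0.19, "rx": 0.0, "ry": 0.0, "rz": 0.0, "claw": 0.0}
    - {"tx": -0.1, "ty": 0.0, "tz": 0.19, "rx": 0.0, "ry": 0.0, "rz": 0.0, "claw": 0.0}

```text
clock: 9.3
eef_pos: [421.7, 11.4, 225.5]
tool_rot: [3.141, 0.003, 3.068]
force: [0.7, 0.5, -0.5]
width: 0.2
```

Run:
```python
from h import *
a=get_image("scene")[90:220,200:330]; b=get_image("side")[140:270,165:295]
im=cv2.resize(cv2.hconcat([a,b]),(800,400),interpolation=cv2.INTER_CUBIC); cv2.imwrite("pics/t6.png",im[:,:,::-1])
```

```text
(no output)
```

View pics/t6.png

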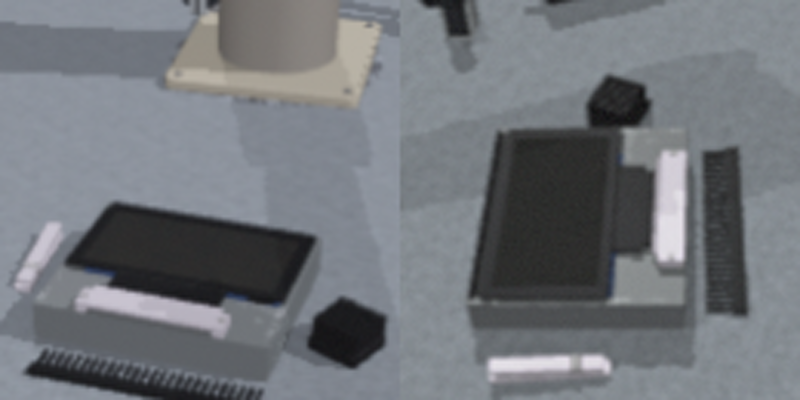

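Run:
```python
from h import *
D=calibration("side");S=calibration("scene");p=[489,14.7,3.065]
g=lambda q,o,k:((q-o)*3.077+[k,0]).round(0).tolist()
for phi in (0,.05,.1,.2):
    W=case2w(p,[cov(phi,100,92,2.5),cov(phi,100,-92,2.5)]); H=case2w(p,[cov(phi,0,92,2.5),cov(phi,0,-92,2.5)])
    print(phi,g(proj(S,W),[200,90],0),g(proj(D,W),[165,140],400),"hinge",g(proj(S,H),[200,90],0),g(proj(D,H),[165,140],400))
C=case2w(p,[[-83,95,32],[-83,-95,32]]);print("front",g(proj(S,C),[200,90],0),g(proj(D,C),[165,140],400))
```

```text
0 [[65.0, 262.0], [287.0, 302.0]] [[607.0, 296.0], [618.0, 126.0]] hinge [[109.0, 203.0], [317.0, 238.0]] [[475.0, 296.0], [503.0, 126.0]]
0.05 [[65.0, 256.0], [287.0, 296.0]] [[606.0, 292.0], [617.0, 121.0]] hinge [[109.0, 203.0], [317.0, 237.0]] [[475.0, 296.0], [503.0, 126.0]]
0.1 [[65.0, 251.0], [287.0, 290.0]] [[605.0, 288.0], [616.0, 117.0]] hinge [[109.0, 203.0], [317.0, 237.0]] [[475.0, 296.0], [503.0, 126.0]]
0.2 [[65.0, 239.0], [288.0, 278.0]] [[602.0, 280.0], [614.0, 109.0]] hinge [[109.0, 203.0], [317.0, 237.0]] [[475.0, 296.0], [502.0, 126.0]]
front [[35.0, 301.0], [271.0, 345.0]] [[681.0, 301.0], [683.0, 125.0]]
```

apply_moves:
  increments:
    - {"tx": 0.0, "ty": 0.0, "tz": 0.01, "rx": 0.0, "ry": 0.0, "rz": 0.0, "claw": 0.0}
    - {"tx": 0.0, "ty": 0.0, "tz": 0.01, "rx": 0.0, "ry": 0.0, "rz": 0.0, "claw": 0.0}
    - {"tx": 0.0, "ty": 0.0, "tz": 0.01, "rx": 0.0, "ry": 0.0, "rz": 0.0, "claw": 0.0}
    - {"tx": 0.0, "ty": 0.0, "tz": 0.01, "rx": 0.0, "ry": 0.0, "rz": 0.0, "claw": 0.0}
    - {"tx": 0.0, "ty": 0.0, "tz": 0.01, "rx": 0.0, "ry": 0.0, "rz": 0.0, "claw": 0.0}
    - {"tx": 0.0, "ty": 0.0, "tz": 0.01, "rx": 0.0, "ry": 0.0, "rz": 0.0, "claw": 0.0}
    - {"tx": 0.0, "ty": 0.0, "tz": 0.01, "rx": 0.0, "ry": 0.0, "rz": 0.0, "claw": 0.0}
    - {"tx": 0.0, "ty": 0.0, "tz": 0.01, "rx": 0.0, "ry": 0.0, "rz": 0.0, "claw": 0.0}
    - {"tx": 0.0, "ty": 0.0, "tz": 0.01, "rx": 0.0, "ry": 0.0, "rz": 0.0, "claw": 0.0}

```text
clock: 10.3
eef_pos: [421.2, 11.2, 234.3]
tool_rot: [3.142, 0.0, 3.068]
force: [-0.5, -0.5, 0.4]
width: -0.4
```

Run:
```python
from h import *
a=get_image("scene")[90:220,200:330]; b=get_image("side")[140:270,165:295]
im=cv2.resize(cv2.hconcat([a,b]),(800,400),interpolation=cv2.INTER_CUBIC)[:,:,::-1]
d=cv2.absdiff(np.ascontiguousarray(im),cv2.imread("pics/t6.png")).max(2)
print("case region max/mean change:",d[190:380].max(),d[190:380].mean())
from cell import finish_job
if d[190:380].mean()<5 : print(finish_job())
```

```text
case region max/mean change: 19 1.3255065789473683
the job is handed in; nothing more can be done
None
```

The scissor case is shut and stayed shut with the hand away; I handed the job in at about 10 s of the 48 s allowed.

**What I did:** With the closed fingertips I bent the tongue inwards to about 1.3 rad, then folded the cover over until the tongue's edge stood on the deck behind the strap. Pressing near the crease straightened the tongue and slid its edge under the strap. I finished with a light press (about 6 N) over the crease and tongue, then withdrew.

**Last checks:**
- **Cover:** after I let go, the crease corners lay within about 2 pixels of where a fully shut cover should appear in the scene camera. In the side camera the near corner was equally close. The far corner was about 9 enlarged pixels off, on the side away from springing up.
- **Staying shut:** pictures taken about 1 s apart showed no change in the case area beyond image noise.
- **Surroundings:** the case, comb, guard and clip looked unmoved in the crops. The clipper, brush, mug and spray can were outside those crops, and the arm stayed clear of them. The shears were last seen in place in the tray before the cover hid them.

**Limits:**
- **Force:** the highest tool reading I saw was about 17 N, briefly, when the cover met the rim. That is more than was needed for "without heavy force".
- **Tongue depth:** I judged how far the tongue sits under the strap from the flat cover and the cover holding, not by seeing its edge, which the strap hides.

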